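# Push a power-supply module home in its test dock and latch it

## Robot

A 6-joint arm with a two-finger parallel gripper is mounted at the origin on a cart in front of the work surface, level with it; the furniture and walls round the work are solid. World frame = base frame: x ahead of the robot, y to its left, z up, the work surface at z = 0. Lengths are in mm, angles in rad, forces in N, time in s.
With the tool pointing down it reaches from about 300 to 775 mm from the base axis. Payload 14.6 kg.
Tool frame: the origin (TCP) lies between the finger pads; the fingertips stand 8 mm ahead of it and the grasp point (between the pads) lies 11 mm behind it (r.finger_overhang is the z of the fingertips in the tool frame, in mm); z points along the fingers, y is the line along which they close (so a half turn about z gives the same grasp; the last joint's range is limited). The gripper opens to 94 mm and grips with 3 to 60 N. Pads are 16 mm wide; open, the fingers measure 119 mm over their backs; the gripper's body (75 mm by 177 mm) begins 78 mm behind the grasp point.
Start: joints at [1.218, 0.3, 1.521, -0, 1.321, -0.067], TCP at [155.056, 527.681, 213.446] pointing down, gripper open.
Joint ranges: [-3.03, 3.03], [-0.79, 2.21], [0.23, 2.52], [-1.04, 4.18], [0, 3.07], [-2.55, 2.55]. Speed limits (rad/s): [2.22, 2.22, 2.57, 3.14, 3.14, 3.14].

## Interface

Orientations are given as a unit quaternion [w, x, y, z].
In Python, from bench import monitor, vision, order, finder, r gives the robot as it stands.
- The arm moves only by the tool apply_moves, never from a script. Its argument "rows" is a list of rows, each an object with "twist": the turn, a rotation vector about the world's x, y, z in degrees, a list of three; "slide": the shift along the world's x, y, z in cm, a list of three; "gripper": the closure in counts, from 0 (fully open) to 255 (shut). A call has 1 to 12 rows; each row is the pose to reach, as a shift and turn from the pose commanded when the call began; what a row does not reach only later rows make up. A row lasts 1/12 s, in which the tool goes at most 41.7 mm and 7.16 degrees, less where a joint would pass 70% of its speed; a pose out of reach is approached as far as the arm can. A call with a gripper value outside its range is refused whole. The fingers move at their own pace and stop on an object; the grip force is fixed at half the most. Time passes only in rows, so rows that repeat a pose let the fingers close. It gives the time, the measured TCP pose, the force, the opening and the grip force at its end, in the units of the state.
- monitor.get_obs(): the state, without advancing time (a new reading comes with each control period).
- vision.read_camera(name): name is "scene" or "top" or "wrist"; returns a dict with "img" (384x512x3 uint8, red, green, blue), "intrinsics" (3x3 intrinsics, pixels), "k1" (the pictures are not rectified: a ray, as slopes to the right and down, at radius r is drawn at 1 + k1 r^2 times it, then the intrinsics apply), "origin" and "attitude" of the camera in the world; the wrist camera has in their place "tool_from_camera" (4x4, takes a point from camera to tool coordinates, whose origin is the TCP and whose axes are the flange's). Camera axes: x right, y down, z forward; pixel columns grow to the right and rows downward; lengths in mm; the calibration is good to about 2 mm. A picture is of the moment at which its call begins: read the wrist's pose just before it. There is no depth.
- order.sign_off(): hands the job in; it is judged then, once.
Trained networks look in the newest picture that a camera, given by its name, has taken for a name from the list of things; names that differ only in an ending like _2 or _b are one class to them, and where a whole thing is asked for, a point or a joint stands for the part that bears it (a point fixed in the world has none). Each returns a list of dicts, best first, with "score" (0 to 1); they miss things now and then, are a little off and sometimes report something else, mostly with a low value. They report only what shows in the picture. A call takes as long as a camera call.
- finder.look_for(camera, query): "box" ([left, top, right, bottom] in pixels, round what is visible of it).
- finder.cut_out(camera, query): "mask" (384x512 bool, what is visible of it) and "box" ([left, top, right, bottom] in pixels, round what is visible of it).
- finder.place_of(camera, query): "at" ([row, column] in pixels: a listed point, or the origin of a listed thing).
The state is a dict: "t": time; "joint_pos": joint angles; "qvel": joint speeds; "tau": joint torques, N m; "ee_pos": TCP position; "tool_rot": TCP orientation; "force": force on the tool from outside, world axes, zero at the start; "wrist_torque": the same for the moment, N m; "finger_gap": finger opening in mm; "grasp_force": force on a finger pad.
Only numpy, scipy, OpenCV 4.12 (cv2) and the standard library are available. Lean on these libraries where they do the work, as an engineer would, in place of code of your own. Each camera call takes 0.05 s, during which the arm holds its last target. There are 200 camera calls.

## Task

The open-frame power-supply module lies crooked on the jig plate in front of its test dock. Without gripping or lifting it, push it along the plate with the fingertips, in between the two rails, until it is fully home: its tongue in the connector and the front of its tray against the connector's face. Then push the retaining latch by its black knob all the way round, behind the module, and leave everything else where it is.

Things in the scene. Friction and masses are not known exactly. Their poses are not given: they have to be found in the camera images.
- module: Loose open-frame power supply, about 0.32 kg: aluminium tray 80 mm long (x) by 56 mm wide (y), side walls 16 mm high, parts up to 30 mm high. Origin: centre of the tray's underside; x points to its front, where a green board tongue (30 mm wide) sticks out 12 mm further, 8 mm up. Starts on the plate, 140 to 165 mm short of home, up to 30 mm to either side, turned up to 0.4 rad.
- module_tail (a point): Middle of the module's tail wall, 40 mm behind its centre and 15 mm up: a flat aluminium wall with vent slots, 56 mm wide and 30 mm high, the face to push.
- dock: Fixed test dock on a brown jig plate (top 18 mm above the worktop; x -217 to +128, y -95 to +95 mm). Origin: at worktop height below the centre of the home place; x is the push direction. Rails 14 mm high, 58.4 mm apart, from x = -30 mm to the connector (black, 22 mm high, face at x = +40 mm); from x = -30 back to -74 mm they flare to 82 mm apart. Friction about 0.6.
- dock_home (a point): Point on the plate's top face where the centre of the module's underside lies when it is home; axes as the dock.
- latch (a joint): Retaining latch: flat steel arm 60 mm long, 11 mm wide, 15 to 21 mm above the plate. At 0 rad (open) it points 145 degrees anticlockwise from the dock's x axis (seen from above); the value grows anticlockwise to the stop at 2.18 rad (shut), where it points along the dock's -y, 2 mm behind the home module's tail. Stays where left (0.03 Nm friction). Starts at 0 to 0.35 rad.
- latch_pivot (a point): The latch's upright pivot axis, left of the rails' mouth: dock x = -47.5 mm, y = +52 mm, 18 mm above the plate.
- latch_knob (a point): Middle of the latch's black upright knob, 50 mm from the pivot: 13 mm thick at most, from 21 to 45 mm above the plate, this point at 33 mm.
- reel: Bystander: solder reel, 62 mm across and 40 mm high, on the worktop to the left. Leave alone.
- relay: Bystander: blue relay block, 35 x 50 x 40 mm, on the worktop to the left. Leave alone.
- loupe: Bystander: black eye loupe, 36 mm across and 34 mm high, standing on the jig plate to the right of the right rail. Leave alone.
- test_case: Part of the room, fixed: the open black instrument case on the worktop to the right of the jig plate, about 300 mm (x) by 400 mm (y), body about 130 mm high, its lid standing open at the back to about 450 mm. Origin: centre of its underside. Between the robot's start and the dock: bring the arm over high and close to the robot.

How it is judged:
By the outcome, as a careful person would: the job done as asked, in the order asked, and still so for the second after the job is handed in, with the robot touching nothing.
It also fails if it takes over 72 s, if anything falls off the work surface, if the arm or the gripper's body presses on something with over 40 N, if the wrist force passes 120 N, or if a joint passes its speed limit or range.

## Working session

There is one attempt and no reset: what is moved stays moved. The work goes in short steps, Python scripts to look and compute and a tool call to move; the robot and the scene stay as the last step left them, time stands still between calls to the robot, and variables do not carry over. Pictures are saved under pics/ and viewed, at most 12 in all, crops included, and the job is handed in when it is done.

Besides the shell and the picture viewer there is one more tool, called after ">>>" as name(argument=value, ...), one argument or row to a line, values as JSON. apply_moves: Moves the arm, as the interface text tells. Its arguments: {"type":"object","properties":{"rows":{"type":"array"}},"required":["rows"]}

```bash
mkdir -p pics; ls; cat > h.py <<'E'
import numpy as np, cv2
from scipy.spatial.transform import Rotation as R
from bench import monitor, vision, order, finder, r
def cam(name):
    o=monitor.get_obs(); c=vision.read_camera(name)
    if name=="wrist":
        q=o["tool_rot"]; T=np.eye(4); T[:3,:3]=R.from_quat([q[1],q[2],q[3],q[0]]).as_matrix(); T[:3,3]=o["ee_pos"]
        T=T@np.array(c["tool_from_camera"]); c["O"]=T[:3,3]; c["M"]=T[:3,:3]
    else:
        c["O"]=np.array(c["origin"]); a=np.array(c["attitude"])
        c["M"]=a if a.shape==(3,3) else R.from_quat([a[1],a[2],a[3],a[0]]).as_matrix()
    return c
def to_plane(c,u,v,z):
    K=np.array(c["intrinsics"]); d=np.array([(u-K[0,2])/K[0,0],(v-K[1,2])/K[1,1]]); s=d.copy()
    for _ in range(30): s=d/(1+c["k1"]*(s@s))
    ray=c["M"]@np.array([s[0],s[1],1]); return c["O"]+ray*(z-c["O"][2])/ray[2]
def proj(c,P):
    p=c["M"].T@(np.array(P,float)-c["O"]); s=p[:2]/p[2]; s=s*(1+c["k1"]*(s@s)); K=np.array(c["intrinsics"])
    return np.array([K[0,0]*s[0]+K[0,2],K[1,1]*s[1]+K[1,2]])
def save(c,n): cv2.imwrite("pics/"+n,c["img"][:,:,::-1])
E
python3 - <<'E'
from h import *
H={"module":18,"module_tail":33,"dock":0,"dock_home":18,"latch_pivot":36,"latch_knob":51,"latch":36,"reel":0,"relay":0,"loupe":18,"test_case":0}
ims=[]
for n in("top","scene"):
    c=cam(n); ims.append(c["img"]); print(n,c["O"].round(0),c["M"][:,2].round(2))
    for k,z in H.items():
        for d in finder.place_of(n,k)[:2]:
            v,u=d["at"]; print(k,round(d["score"],2),(round(u),round(v)),to_plane(c,u,v,z)[:2].round(1))
    save(c,n+"0.png")
print(monitor.get_obs()["tool_rot"],monitor.get_obs()["force"])
E
```

```text
pics
top [ 355.  248. 1035.] [ 0.16  0.01 -0.99]
module 0.86 (241, 212) [465.6 305.2]
module 0.19 (143, 194) [509.3 559. ]
module_tail 0.95 (248, 229) [423.  285.8]
module_tail 0.63 (215, 161) [594.2 373. ]
dock 0.64 (214, 159) [606.9 379.9]
dock_home 0.97 (218, 160) [601.  367.1]
latch_pivot 0.68 (201, 180) [543.6 406.6]
latch_knob 0.72 (201, 202) [486.7 402.3]
latch_knob 0.29 (247, 226) [427.1 287.2]Traceback (most recent call last):
  File "<stdin>", line 7, in <module>
ValueError: it knows: dock, dock_home, latch_knob, latch_pivot, loupe, module, module_tail, reel, relay, test_case
```

```bash
python3 - <<'E'
from h import *
H={"module":18,"module_tail":33,"dock":0,"dock_home":18,"latch_pivot":36,"latch_knob":51,"reel":0,"relay":0,"loupe":18,"test_case":0}
for n in("top","scene"):
    c=cam(n); print(n,c["O"].round(0),c["M"][:,2].round(2))
    save(c,n+"0.png")
    for k,z in H.items():
        if n=="top" and k in("module","module_tail","dock_home","latch_pivot"): continue
        for d in finder.place_of(n,k)[:2]:
            v,u=d["at"]; print(k,round(d["score"],2),(round(u),round(v)),to_plane(c,u,v,z)[:2].round(1))
print(monitor.get_obs()["tool_rot"],monitor.get_obs()["force"])
E
```

```text
top [ 355.  248. 1035.] [ 0.16  0.01 -0.99]
dock 0.76 (214, 158) [609.3 381.1]
latch_knob 0.53 (238, 213) [460.2 310. ]
latch_knob 0.49 (203, 197) [498.  398.3]
reel 0.65 (152, 242) [387.1 534.2]
relay 0.66 (141, 195) [509.1 569.4]
loupe 0.68 (241, 148) [634. 307.]
scene [ 205. -395.  490.] [ 0.39  0.77 -0.5 ]
module 0.85 (222, 212) [458.9 302.2]
module_tail 0.96 (213, 211) [433.4 296.8]
dock 0.95 (262, 191) [605.4 373.8]
dock_home 0.95 (261, 186) [603.1 372.5]
latch_pivot 0.98 (236, 179) [546.4 410.8]
latch_knob 0.51 (222, 177) [508.6 414.7]
reel 0.97 (168, 188) [381.2 519.6]
reel 0.37 (264, 194) [604. 360.]
relay 0.74 (205, 172) [510.5 565.9]
loupe 0.64 (285, 192) [643.1 310.4]
[3.74752505e-06 1.42422000e-01 9.89806028e-01 2.43170243e-05] [-0.44383532  1.00615089  0.2760904 ]
```

View pics/top0.png

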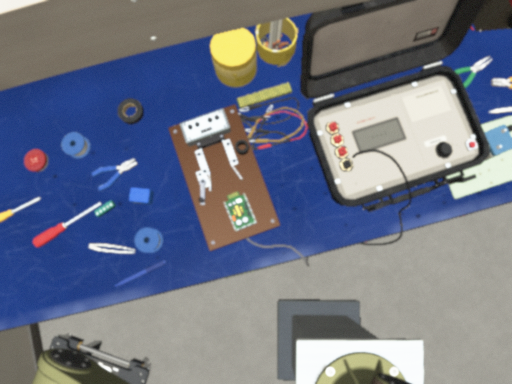

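View pics/scene0.png

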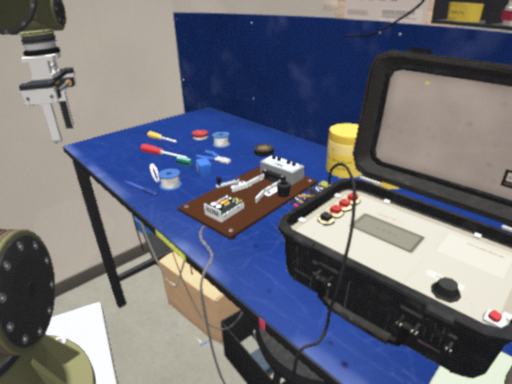

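The top view shows the plate at (171–279, 105–250), the connector at (206,127) and the rails at about (200,170) and (230,155). The module is at (240,212), right of the dock axis, and the case is well to the right. I'll move over it for a close look.

>>> apply_moves(
  rows=[
    {"slide": [2, -2, 2], "twist": [0, 0, 3], "gripper": 0},
    {"slide": [5, -4, 4], "twist": [0, 0, 6], "gripper": 0},
    {"slide": [8, -6, 6], "twist": [0, 0, 9], "gripper": 0},
    {"slide": [11, -9, 8], "twist": [0, 0, 12], "gripper": 60},
    {"slide": [14, -12, 10], "twist": [0, 0, 15], "gripper": 120},
    {"slide": [17, -14.5, 12], "twist": [0, 0, 18], "gripper": 150},
    {"slide": [20, -17, 12], "twist": [0, 0, 22], "gripper": 150},
    {"slide": [23, -19, 12], "twist": [0, 0, 26], "gripper": 150},
    {"slide": [26, -21, 12], "twist": [0, 0, 31], "gripper": 150},
    {"slide": [28, -22, 12], "twist": [0, 0, 31], "gripper": 150},
    {"slide": [28, -22, 12], "twist": [0, 0, 31], "gripper": 150},
    {"slide": [28, -22, 12], "twist": [0, 0, 31], "gripper": 150},
  ],
)

```text
t: 2.25
ee_pos: [435.7, 307.0, 333.1]
tool_rot: [-0.0, -0.126, 0.992, -0.0]
force: [-0.3, -0.1, -0.3]
finger_gap: 39.7
grasp_force: 0.0
```

```bash
cat >> h.py <<'E'
H={"module":18,"module_tail":33,"dock":0,"dock_home":18,"latch_pivot":36,"latch_knob":51}
def look(n,ks=H):
    c=cam(n)
    for k in ks:
        for d in finder.place_of(n,k)[:2]:
            v,u=d["at"]; print(n,k,round(d["score"],2),(round(u),round(v)),to_plane(c,u,v,H[k])[:2].round(1))
    return c
E
python3 - <<'E'
from h import *
c=look("wrist"); save(c,"w1.png"); o=monitor.get_obs(); print(o["t"],o["ee_pos"],o["joint_pos"],o["finger_gap"],c["O"])
E
```

```text
wrist module 0.67 (245, 171) [461.8 302.3]
wrist module_tail 0.81 (242, 150) [425.9 288.4]
wrist dock 0.98 (262, 250) [606.1 370.2]
wrist dock 0.68 (300, 208) [507.9 415.6]
wrist dock_home 0.97 (266, 253) [600.1 376.3]
wrist latch_pivot 0.94 (290, 231) [540.8 403. ]
wrist latch_knob 0.63 (305, 206) [486.8 408.9]
wrist latch_knob 0.21 (243, 151) [425.2 290.4]
2.6 [434.50417742 308.18741656 333.6461939 ] [ 5.48162262e-01  1.98963958e-01  1.37149752e+00  1.62312512e-05
  1.57080260e+00 -1.27900465e+00] 38.52329970386447 [357.59279004 288.06544562 504.14610638]
```

View pics/w1.png

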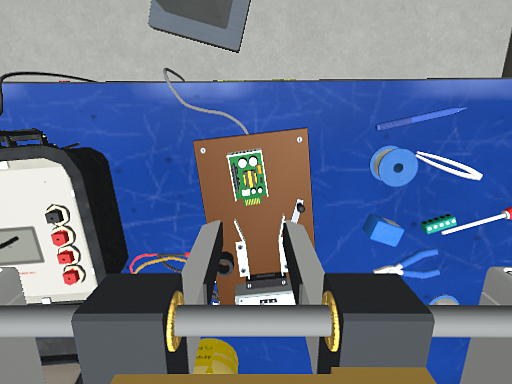

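The wrist view shows the module at (247,175) with its tongue at (252,201). The plate's back corners are at (194,141) and (308,129), and the latch knob is at (300,206). I'll fit poses from the plate edges and an enlarged crop.

```bash
python3 - <<'E'
from h import *
from scipy.optimize import least_squares
c=cam("wrist"); im=c["img"]
hsv=cv2.cvtColor(im,cv2.COLOR_RGB2HSV)
m=((hsv[:,:,0]<18)&(hsv[:,:,1]>90)&(hsv[:,:,2]>50)).astype(np.uint8)
m[:, :185]=0; m[:,325:]=0; m[310:]=0
# edge points: left/right per row, back per column
L=[];Rr=[];B=[]
for v in range(150,235,3):
    xs=np.where(m[v,185:325])[0]+185
    if len(xs): L.append((xs[0]-.5,v)); Rr.append((xs[-1]+.5,v))
for u in range(205,300,3):
    ys=np.where(m[110:200,u])[0]+110
    if len(ys): B.append((u,ys[0]-.5))
W=lambda P:np.array([to_plane(c,u,v,18)[:2] for u,v in P])
L,Rr,B=W(L),W(Rr),W(B)
def loc(p,P): 
    C,S=np.cos(p[2]),np.sin(p[2]); d=P-p[:2]; return np.c_[C*d[:,0]+S*d[:,1],-S*d[:,0]+C*d[:,1]]
f=lambda p:np.r_[loc(p,L)[:,1]+95,loc(p,Rr)[:,1]-95,loc(p,B)[:,0]+217]
s=least_squares(f,[602,372,.25],loss="soft_l1"); p=s.x
print("dock",p.round(3),"res",np.median(abs(loc(p,L)[:,1]+95)),np.median(abs(loc(p,Rr)[:,1]-95)),np.median(abs(loc(p,B)[:,0]+217)))
np.save("dock.npy",p)
cr=cv2.resize(im[125:275,185:335],(600,600),interpolation=cv2.INTER_CUBIC)
cv2.imwrite("pics/crop1.png",cr[:,:,::-1])
E
```

```text
dock [6.03267e+02 3.71124e+02 3.63000e-01] res 1.1843669504089718 1.1162067505605506 0.43025726648284035
```

View pics/crop1.png

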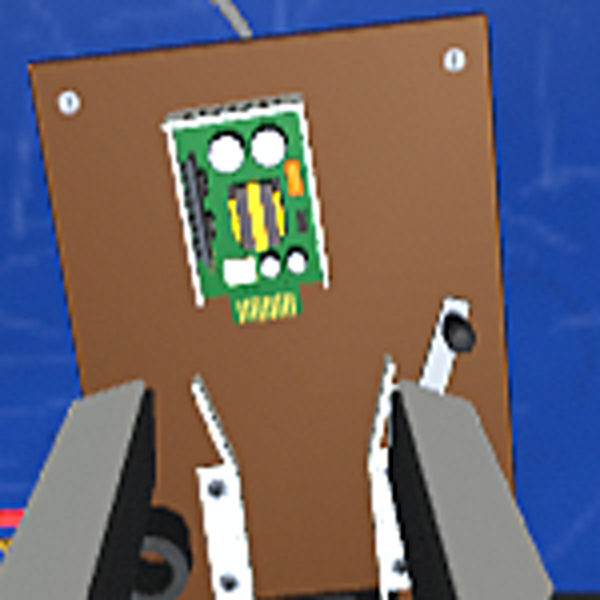

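```bash
cat >> h.py <<'E'
dk=np.load("dock.npy") if __import__("os").path.exists("dock.npy") else np.zeros(3)
def todock(P): C,S=np.cos(dk[2]),np.sin(dk[2]); d=np.array(P[:2])-dk[:2]; return np.array([C*d[0]+S*d[1],-S*d[0]+C*d[1]])
def toworld(x,y): C,S=np.cos(dk[2]),np.sin(dk[2]); return dk[:2]+[C*x-S*y,S*x+C*y]
E
python3 - <<'E'
from h import *
c=cam("wrist"); 
P={"FL":(200,306,34),"FR":(326,288,34),"tb1":(165,115,18),"tb2":(300,95,18),"tt1":(163,127,48),"tt2":(302,103,48),"tongue":(267,308,27),"knob":(459,333,51)}
for k,(u,v,z) in P.items():
    w=to_plane(c,185+u/4-.4,125+v/4-.4,z); print(k,w[:2].round(1),todock(w).round(1))
for k in("module","module_tail","latch_knob"):
    for n in("top","wrist","scene"):
        cc=c if n=="wrist" else cam(n)
        for d in finder.place_of(n,k)[:1]: v,u=d["at"]; print(n,k,todock(to_plane(cc,u,v,H[k])).round(1))
E
```

```text
FL [512.4 298.5] [-110.7  -35.7]
FR [491.3 347.7] [-113.    17.7]
tb1 [440.4 264.9] [-190.   -41.5]
tb2 [418.1 317.1] [-192.3   15.1]
tt1 [440.  266.7] [-189.7  -39.7]
tt2 [417.1 316.9] [-193.3   15.3]
tongue [508.4 326.5] [-104.6   -8. ]
knob [491.2 403.2] [-93.4  69.7]
top module [-153.1  -11.1]
wrist module [-148.1  -11. ]
scene module [-155.6   -3. ]
top module_tail [-189.5  -18.7]
wrist module_tail [-187.2  -13.8]
scene module_tail [-182.3   -7.8]
wrist latch_knob [-95.  70.]
scene latch_knob [-73.3  81.9]
```

```bash
python3 - <<'E'
from h import *
o=monitor.get_obs()
for x,y in[(-219,-13.4),(-199,-12.7),(-100,0),(-48,0)]:
    w=toworld(x,y); print(x,y,w.round(1),((w-o["ee_pos"][:2])/10).round(2))
print(o["ee_pos"],o["tool_rot"],np.degrees(dk[2]))
E
```

```text
-219 -13.4 [403.3 280.9] [-3.18 -2.67]
-199 -12.7 [421.7 288.7] [-1.34 -1.9 ]
-100 0 [509.8 335.7] [7.47 2.8 ]
-48 0 [558.4 354.1] [12.33  4.64]
[435.07568206 307.67176014 333.45399977] [ 3.26851074e-05 -1.27264329e-01  9.91868837e-01 -1.49082102e-05] 20.771891379499493
```

>>> apply_moves(
  rows=[
    {"slide": [-1.6, -1.3, -2], "twist": [0, 0, 4.4], "gripper": 185},
    {"slide": [-3.2, -2.7, -5], "twist": [0, 0, 8.8], "gripper": 185},
    {"slide": [-3.2, -2.7, -8], "twist": [0, 0, 8.8], "gripper": 185},
    {"slide": [-3.2, -2.7, -11.5], "twist": [0, 0, 8.8], "gripper": 185},
    {"slide": [-3.2, -2.7, -15], "twist": [0, 0, 8.8], "gripper": 185},
    {"slide": [-3.2, -2.7, -18.5], "twist": [0, 0, 8.8], "gripper": 185},
    {"slide": [-3.2, -2.7, -21.5], "twist": [0, 0, 8.8], "gripper": 185},
    {"slide": [-3.2, -2.7, -24.5], "twist": [0, 0, 8.8], "gripper": 185},
    {"slide": [-3.2, -2.7, -27], "twist": [0, 0, 8.8], "gripper": 185},
    {"slide": [-3.2, -2.7, -29], "twist": [0, 0, 8.8], "gripper": 185},
    {"slide": [-3.2, -2.7, -30.1], "twist": [0, 0, 8.8], "gripper": 185},
    {"slide": [-3.2, -2.7, -30.1], "twist": [0, 0, 8.8], "gripper": 185},
  ],
)

```text
t: 4.45
ee_pos: [402.2, 280.2, 30.6]
tool_rot: [-0.002, -0.203, 0.979, -0.001]
force: [-0.5, 0.5, 0.6]
finger_gap: 25.9
grasp_force: 0.0
```

```bash
python3 - <<'E'
from h import *
o=monitor.get_obs(); print(o["t"],o["ee_pos"],todock(o["ee_pos"]),o["finger_gap"],o["force"],2*np.degrees(np.arctan2(o["tool_rot"][2],o["tool_rot"][1]))-180-np.degrees(dk[2]))
c=look("wrist",["module","module_tail"]); save(c,"w2.png")
E
```

```text
4.45 [402.19081075 280.15638194  30.62916983] [-220.2676542   -13.74285957] 25.86383578027766 [-0.47378296  0.47504532  0.63108063] 2.6536865368343854
wrist module 0.75 (247, 317) [467.3 305. ]
wrist module_tail 0.63 (253, 280) [428.2 293.1]
```

View pics/w2.png

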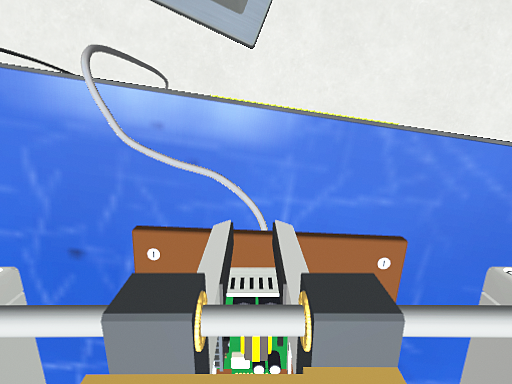

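The tail (223–282 px) is centred between the fingertips (centre ≈254 px). Starting the push, steering left.

>>> apply_moves(
  rows=[
    {"slide": [0.92, 0.39, 0.1], "twist": [0, 0, 0], "gripper": 185},
    {"slide": [1.84, 0.78, 0.1], "twist": [0, 0, 0], "gripper": 185},
    {"slide": [2.28, 1.03, 0.1], "twist": [0, 0, 0], "gripper": 185},
    {"slide": [2.72, 1.28, 0.1], "twist": [0, 0, 0], "gripper": 185},
    {"slide": [3.16, 1.52, 0.1], "twist": [0, 0, 0], "gripper": 185},
    {"slide": [3.61, 1.77, 0.1], "twist": [0, 0, 0], "gripper": 185},
    {"slide": [4.05, 2.02, 0.1], "twist": [0, 0, 0], "gripper": 185},
    {"slide": [4.49, 2.27, 0.1], "twist": [0, 0, -0.5], "gripper": 185},
    {"slide": [4.93, 2.52, 0.1], "twist": [0, 0, -1], "gripper": 185},
    {"slide": [5.37, 2.76, 0.1], "twist": [0, 0, -1.5], "gripper": 185},
    {"slide": [5.81, 3.01, 0.1], "twist": [0, 0, -2], "gripper": 185},
    {"slide": [6.25, 3.26, 0.1], "twist": [0, 0, -2.6], "gripper": 185},
  ],
)

```text
t: 5.6
ee_pos: [466.0, 313.5, 33.4]
tool_rot: [-0.0, -0.18, 0.984, -0.0]
force: [-3.1, -2.4, 2.6]
finger_gap: 25.8
grasp_force: 1.6
```

```bash
python3 - <<'E'
from h import *
o=monitor.get_obs(); print(o["t"],o["ee_pos"],todock(o["ee_pos"]),o["finger_gap"],o["force"],2*np.degrees(np.arctan2(o["tool_rot"][2],o["tool_rot"][1]))-180-np.degrees(dk[2]))
ims=[]
for n in("top","scene"):
    c=cam(n)
    p=proj(c,[*toworld(-70,0),30]); u,v=p.astype(int); im=c["img"][max(v-50,0):v+50,u-65:u+65]; ims.append(cv2.resize(im,(780,600) if 0 else (520,400),interpolation=cv2.INTER_CUBIC))
    for k in("module","module_tail","latch_knob"):
        for d in finder.place_of(n,k)[:1]: vv,uu=d["at"]; print(n,k,d["score"],todock(to_plane(c,uu,vv,H[k])).round(1))
cv2.imwrite("pics/c3.png",cv2.resize(np.hstack(ims),(800,308))[:,:,::-1])
E
```

```text
5.6 [465.96866371 313.53971172  33.4167096 ] [-148.79603469   -5.14816121] 25.83243029435462 [-3.11782485 -2.38004017  2.59512128] 0.000505242894547564
top module 0.32 [-3.9  1.3]
top module_tail 0.55 [-34.9  49. ]
top latch_knob 0.74 [-16.9   9.3]
scene module 0.73 [-105.7    2.5]
scene module_tail 0.74 [-132.    -5.5]
```

View pics/c3.png

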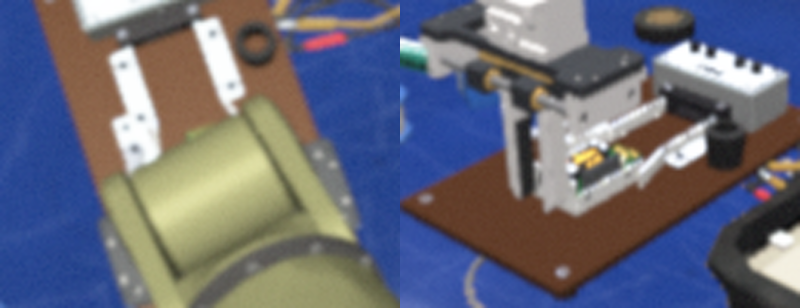

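>>> apply_moves(
  rows=[
    {"slide": [0.43, 0.27, 0], "twist": [0, 0, 0], "gripper": 185},
    {"slide": [0.86, 0.54, 0], "twist": [0, 0, 0], "gripper": 185},
    {"slide": [1.3, 0.81, 0], "twist": [0, 0, 0], "gripper": 185},
    {"slide": [1.73, 1.08, 0], "twist": [0, 0, 0], "gripper": 185},
    {"slide": [2.17, 1.33, 0], "twist": [0, 0, 0], "gripper": 185},
    {"slide": [2.63, 1.53, 0], "twist": [0, 0, 0], "gripper": 185},
  ],
)

```text
t: 6.5
ee_pos: [492.3, 328.9, 33.4]
tool_rot: [-0.0, -0.181, 0.984, 0.0]
force: [-2.7, -0.6, 2.2]
finger_gap: 25.8
grasp_force: 1.4
```

```bash
python3 - <<'E'
from h import *
o=monitor.get_obs(); print(o["t"],o["ee_pos"],todock(o["ee_pos"]),o["finger_gap"],o["force"],o["wrist_torque"],2*np.degrees(np.arctan2(o["tool_rot"][2],o["tool_rot"][1]))-180-np.degrees(dk[2]))
ims=[]
for n in("wrist","scene"):
    c=cam(n)
    p=proj(c,[*toworld(-70,0),30]); u,v=p.astype(int)
    im=c["img"][v-50:v+50,u-65:u+65] if n=="scene" else c["img"][215:345,170:340]
    ims.append(cv2.resize(im,(400,308),interpolation=cv2.INTER_CUBIC))
    for k in("module","module_tail"):
        for d in finder.place_of(n,k)[:1]: vv,uu=d["at"]; print(n,k,d["score"],(uu,vv),todock(to_plane(c,uu,vv,H[k])).round(1))
cv2.imwrite("pics/c4.png",np.hstack(ims)[:,:,::-1])
E
```

```text
6.5 [492.26935613 328.93420975  33.42716695] [-1.18745261e+02 -8.18050091e-02] 25.838877514078373 [-2.68396878 -0.60069882  2.20268445] [-0.13399364  0.45521475  0.02172211] 0.06031569736606457
wrist module 0.91 (247.5, 292.0) [-68.5  -2.6]
wrist module_tail 0.94 (252.3, 250.8) [-109.6    0.9]
scene module 0.83 (240.2, 198.2) [-83.8  -1.1]
scene module_tail 0.6 (234.9, 196.7) [-104.8   -3.8]
```

View pics/c4.png

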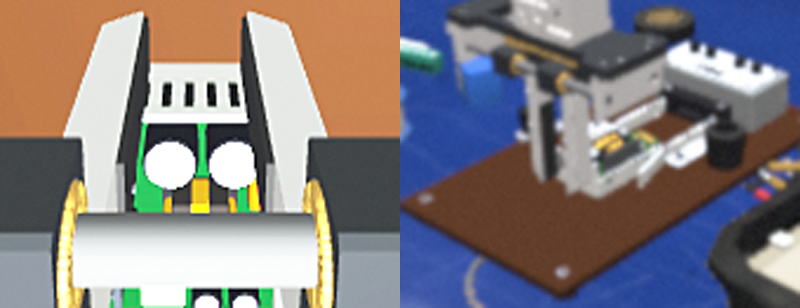

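Left half: tail vents centred between the fingers; right half: the module front is in the flare. Pushing straight in.

>>> apply_moves(
  rows=[
    {"slide": [0.42, 0.16, 0], "twist": [0, 0, 0], "gripper": 185},
    {"slide": [0.84, 0.32, 0], "twist": [0, 0, 0], "gripper": 185},
    {"slide": [1.26, 0.48, 0], "twist": [0, 0, 0], "gripper": 185},
    {"slide": [1.68, 0.64, 0], "twist": [0, 0, 0], "gripper": 185},
    {"slide": [2.1, 0.8, 0], "twist": [0, 0, 0], "gripper": 185},
    {"slide": [2.52, 0.96, 0], "twist": [0, 0, 0], "gripper": 185},
    {"slide": [2.94, 1.12, 0], "twist": [0, 0, 0], "gripper": 185},
    {"slide": [3.37, 1.28, 0], "twist": [0, 0, 0], "gripper": 185},
    {"slide": [3.79, 1.44, 0], "twist": [0, 0, 0], "gripper": 185},
    {"slide": [4.21, 1.6, 0], "twist": [0, 0, 0], "gripper": 185},
    {"slide": [4.63, 1.76, 0], "twist": [0, 0, 0], "gripper": 185},
  ],
)

```text
t: 7.72
ee_pos: [538.6, 346.3, 33.4]
tool_rot: [-0.0, -0.181, 0.984, -0.0]
force: [-3.5, -1.3, 1.7]
finger_gap: 25.7
grasp_force: 1.2
```

```bash
cat > chk.py <<'E'
from h import *
o=monitor.get_obs(); print(o["t"],o["ee_pos"],todock(o["ee_pos"]),o["finger_gap"],o["force"],o["wrist_torque"],2*np.degrees(np.arctan2(o["tool_rot"][2],o["tool_rot"][1]))-180-np.degrees(dk[2]))
for n in("wrist","scene"):
    c=cam(n)
    for k in("module","module_tail","latch_knob"):
        for d in finder.place_of(n,k)[:1]: vv,uu=d["at"]; print(n,k,d["score"],(uu,vv),todock(to_plane(c,uu,vv,H[k])).round(1))
E
python3 chk.py
```

```text
7.7167 [538.56064941 346.34388038  33.43465632] [-69.28860157  -0.22089561] 25.67665080253647 [-3.52040375 -1.30876894  1.69004574] [-0.0912718   0.41115875 -0.0416824 ] 0.052375718969898344
wrist module 0.79 (249.2, 291.6) [-19.4  -1.5]
wrist module_tail 0.6 (247.4, 252.2) [-59.2  -2.4]
wrist latch_knob 0.66 (376.5, 210.2) [-94.5  69.4]
scene module 0.54 (254.2, 187.6) [-18.7   9.2]
scene module_tail 0.58 (246.1, 188.1) [-54.1   5.2]
scene latch_knob 0.58 (216.6, 176.5) [-81.2  87.9]
```

>>> apply_moves(
  rows=[
    {"slide": [0.28, 0.11, 0], "twist": [0, 0, 0], "gripper": 185},
    {"slide": [0.56, 0.21, 0], "twist": [0, 0, 0], "gripper": 185},
    {"slide": [0.84, 0.32, 0], "twist": [0, 0, 0], "gripper": 185},
    {"slide": [1.12, 0.43, 0], "twist": [0, 0, 0], "gripper": 185},
    {"slide": [1.4, 0.53, 0], "twist": [0, 0, 0], "gripper": 185},
    {"slide": [1.68, 0.64, 0], "twist": [0, 0, 0], "gripper": 185},
  ],
)

```text
t: 8.62
ee_pos: [555.2, 352.7, 33.5]
tool_rot: [-0.0, -0.181, 0.984, -0.0]
force: [-2.5, -1.4, 1.8]
finger_gap: 25.9
grasp_force: 1.4
```

>>> apply_moves(
  rows=[
    {"slide": [0.14, 0.05, 0], "twist": [0, 0, 0], "gripper": 185},
    {"slide": [0.28, 0.11, 0], "twist": [0, 0, 0], "gripper": 185},
  ],
)

```text
t: 8.78
ee_pos: [557.3, 353.4, 33.4]
tool_rot: [-0.001, -0.181, 0.984, -0.0]
force: [-16.4, -7.4, 12.3]
finger_gap: 25.8
grasp_force: 9.2
```

>>> apply_moves(
  rows=[
    {"slide": [0.09, 0.04, 0], "twist": [0, 0, 0], "gripper": 185},
    {"slide": [0.09, 0.04, 0], "twist": [0, 0, 0], "gripper": 185},
    {"slide": [0.19, 0.07, 0], "twist": [0, 0, 0], "gripper": 185},
    {"slide": [0.19, 0.07, 0], "twist": [0, 0, 0], "gripper": 185},
  ],
)

```text
t: 9.12
ee_pos: [557.3, 353.5, 33.4]
tool_rot: [-0.003, -0.181, 0.984, -0.001]
force: [-22.7, -11.6, 15.9]
finger_gap: 26.1
grasp_force: 13.1
```

```bash
python3 chk.py
```

```text
9.1167 [557.33092744 353.45425733  33.43117245] [-49.21671269  -0.22954206] 26.11439445257495 [-22.70974572 -11.58034805  15.91227495] [-1.9377652   4.14118785 -0.02661782] 0.067078573496957
wrist module 0.79 (248.7, 291.0) [-0.2 -1.8]
wrist module_tail 0.63 (249.7, 249.3) [-41.2  -0.9]
wrist latch_knob 0.59 (381.4, 176.9) [-93.1  69.9]
scene module 0.49 (258.8, 186.8) [-7.3  2.5]
scene module_tail 0.73 (255.4, 188.5) [-40.1 -15.1]
scene latch_knob 0.41 (218.7, 175.4) [-73.2  88.4]
```

>>> apply_moves(
  rows=[
    {"slide": [0.09, 0.04, 0], "twist": [0, 0, 0], "gripper": 185},
    {"slide": [0.09, 0.04, 0], "twist": [0, 0, 0], "gripper": 185},
    {"slide": [0.19, 0.07, 0], "twist": [0, 0, 0], "gripper": 185},
    {"slide": [0.19, 0.07, 0], "twist": [0, 0, 0], "gripper": 185},
  ],
)

```text
t: 9.85
ee_pos: [557.4, 353.5, 33.5]
tool_rot: [-0.006, -0.181, 0.983, -0.002]
force: [-38.5, -19.5, 26.7]
finger_gap: 25.2
grasp_force: 21.7
```

Rigid stop at ~43 N with position unchanged, so it appears home. I'll back off, rise and verify from above.

>>> apply_moves(
  rows=[
    {"slide": [-0.6, -0.23, 0], "twist": [0, 0, 0], "gripper": 185},
    {"slide": [-1.9, -0.7, 0], "twist": [0, 0, 0], "gripper": 185},
    {"slide": [-3.7, -1.4, 0], "twist": [0, 0, 0], "gripper": 185},
    {"slide": [-5.6, -2.1, 0], "twist": [0, 0, 0], "gripper": 185},
    {"slide": [-7, -2.7, 2.5], "twist": [0, 0, 0], "gripper": 185},
    {"slide": [-8, -3, 6], "twist": [0, 0, 0], "gripper": 220},
    {"slide": [-9, -3.4, 9.5], "twist": [0, 0, 0], "gripper": 255},
    {"slide": [-10, -3.4, 13], "twist": [0, 0, 0], "gripper": 255},
    {"slide": [-10, -3.4, 16], "twist": [0, 0, 0], "gripper": 255},
    {"slide": [-10, -3.4, 18], "twist": [0, 0, 0], "gripper": 255},
    {"slide": [-10, -3.4, 18], "twist": [0, 0, 0], "gripper": 255},
    {"slide": [-10, -3.4, 18], "twist": [0, 0, 0], "gripper": 255},
  ],
)

```text
t: 10.85
ee_pos: [462.0, 321.3, 214.1]
tool_rot: [0.001, -0.181, 0.984, 0.0]
force: [-0.9, 0.1, -0.3]
finger_gap: 0.6
grasp_force: 0.0
```

```bash
python3 chk.py; python3 - <<'E'
from h import *
c=cam("wrist"); u,v=proj(c,[*toworld(-45,15),40]).astype(int); print(u,v)
im=c["img"][max(v-75,0):v+75,u-100:u+100]; cv2.imwrite("pics/c5.png",cv2.resize(im,None,fx=4,fy=4,interpolation=cv2.INTER_CUBIC)[:,:,::-1])
print(finder.place_of("wrist","latch_pivot"), proj(c,[*toworld(-47.5,52),36]))
E
```

```text
10.85 [461.95376682 321.28604612 214.11203108] [-149.80273801    3.51853609] 0.6059093868470877 [-0.91236377  0.07055869 -0.320839  ] [0.05975451 0.00856275 0.0387837 ] 0.05157129618365275
wrist latch_knob 0.67 (305.3, 224.1) [-91.5  69.3]
scene module 0.56 (257.8, 188.1) [-14.5  -0.2]
scene module_tail 0.77 (250.2, 185.2) [-35.6   7.7]
scene latch_knob 0.7 (206.8, 174.4) [-89.8 118.1]
260 255
[{'at': [274.7, 201.8], 'score': 0.5}, {'at': [253.7, 398.0], 'score': 0.34}] [288.72689128 252.15517465]
```

View pics/c5.png

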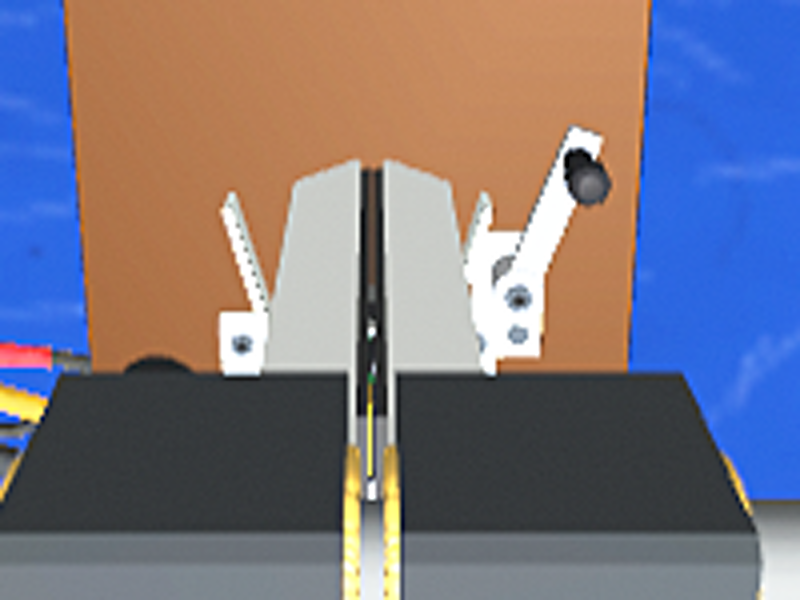

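The fingers hide the module here (latch arm at crop (550,230), knob (585,180)). I'll step back and to the side for a clear check.

>>> apply_moves(
  rows=[
    {"slide": [-2.2, 1.2, 3], "twist": [0, 0, 0], "gripper": 255},
    {"slide": [-4.4, 2.3, 6], "twist": [0, 0, 0], "gripper": 255},
    {"slide": [-6.7, 3.5, 9], "twist": [0, 0, 0], "gripper": 255},
    {"slide": [-6.7, 3.5, 9], "twist": [0, 0, 0], "gripper": 255},
    {"slide": [-6.7, 3.5, 9], "twist": [0, 0, 0], "gripper": 255},
  ],
)

```text
t: 11.77
ee_pos: [394.2, 356.8, 304.9]
tool_rot: [0.001, -0.182, 0.983, 0.001]
force: [0.9, -0.7, 0.1]
finger_gap: 0.5
grasp_force: 0.0
```

```bash
python3 - <<'E'
from h import *
o=monitor.get_obs();print(o["ee_pos"],todock(o["ee_pos"]))
ims=[]
for n in("wrist","top"):
    c=cam(n); u,v=proj(c,[*toworld(-20,0),40]).astype(int)
    h=60 if n=="wrist" else 40
    im=c["img"][v-h:v+h,u-h:u+h].copy(); ims.append(cv2.resize(im,(400,400),interpolation=cv2.INTER_CUBIC))
    s=400/(2*h)
    for P in([-40,28,48],[-40,-28,48],[40,-29,34],[40,29,34]):
        q=(proj(c,[*toworld(*P[:2]),P[2]])-[u-h,v-h])*s+s/2; cv2.circle(ims[-1],tuple(q.astype(int)),4,(255,0,0),1)
cv2.imwrite("pics/c6.png",np.hstack(ims)[:,:,::-1])
E
```

```text
[394.17597527 356.81162783 304.87190175] [-200.57587052   60.77222592]
```

View pics/c6.png

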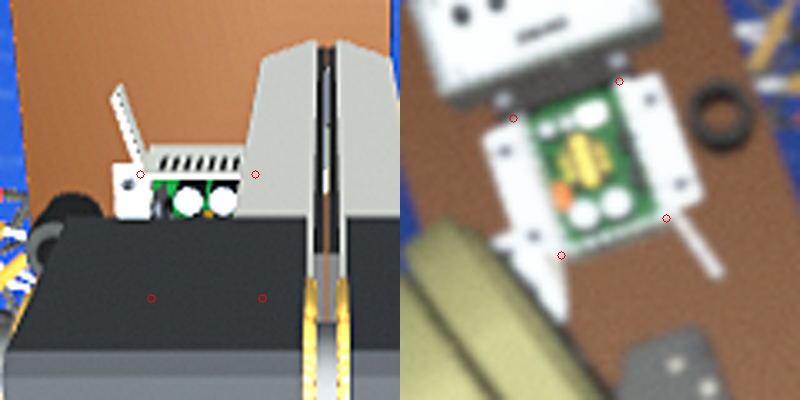

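Home: the tail-top corners match the projected home positions in both views (top: (561,255), (666,218)), and the board reaches the connector. Now the latch: descend on the +y side of the knob.

>>> apply_moves(
  rows=[
    {"slide": [2.4, 1.9, 0], "twist": [0, 0, 0], "gripper": 255},
    {"slide": [4.8, 3.8, -1], "twist": [0, 0, 0], "gripper": 255},
    {"slide": [7.2, 5.7, -3.5], "twist": [0, 0, 0], "gripper": 255},
    {"slide": [9.6, 7.6, -6], "twist": [0, 0, 0], "gripper": 255},
    {"slide": [9.6, 7.6, -9.5], "twist": [0, 0, 0], "gripper": 255},
    {"slide": [9.6, 7.6, -13], "twist": [0, 0, 0], "gripper": 255},
    {"slide": [9.6, 7.6, -16.5], "twist": [0, 0, 0], "gripper": 255},
    {"slide": [9.6, 7.6, -19.5], "twist": [0, 0, 0], "gripper": 255},
    {"slide": [9.6, 7.6, -22], "twist": [0, 0, 0], "gripper": 255},
    {"slide": [9.6, 7.6, -24], "twist": [0, 0, 0], "gripper": 255},
    {"slide": [9.6, 7.6, -25.2], "twist": [0, 0, 0], "gripper": 255},
    {"slide": [9.6, 7.6, -25.2], "twist": [0, 0, 0], "gripper": 255},
  ],
)

```text
t: 12.87
ee_pos: [489.7, 430.4, 47.4]
tool_rot: [-0.003, -0.18, 0.984, -0.001]
force: [0.7, -0.8, 0.4]
finger_gap: 0.6
grasp_force: 0.0
```

```bash
python3 - <<'E'
from h import *
o=monitor.get_obs();p=todock(o["ee_pos"]);print(o["t"],o["ee_pos"],p,o["force"])
# pushing arc: knob at angle a about pivot; tool trails on clockwise side; box half (8 x, 12.5 y) aligned with dock
C,S=np.cos(dk[2]),np.sin(dk[2])
for a in range(160,275,5):
    t=np.radians(a); k=np.array([-47.5,52])+50*np.array([np.cos(t),np.sin(t)]); tg=np.array([-np.sin(t),np.cos(t)])
    # box distance along -tg so that knob circle r=6.5 touches box
    for d in np.arange(5,40,.1):
        q=np.abs(k-(k-tg*d)); e=np.maximum(q-[8,12.5],0)
        if np.hypot(*e)>=6.5: break
    g=k-tg*d; D=g-p; print(a,k.round(1),round(d,1),g.round(1),"cm",np.array([(C*D[0]-S*D[1])/10,(S*D[0]+C*D[1])/10]).round(2))
E
```

```text
12.8667 [489.67883777 430.38530206  47.37623213] [-85.18793666  95.69366643] [ 0.73939383 -0.82195574  0.39403226]
160 [-94.5  69.1] 20.3 [-87.5  88.2] cm [ 0.05 -0.79]
165 [-95.8  64.9] 19.7 [-90.7  84. ] cm [-0.1  -1.29]
170 [-96.7  60.7] 19.3 [-93.4  79.7] cm [-0.2  -1.79]
175 [-97.3  56.4] 19.1 [-95.6  75.4] cm [-0.26 -2.27]
180 [-97.5  52. ] 19.1 [-97.5  71.1] cm [-0.28 -2.74]
185 [-97.3  47.6] 19.1 [-99.   66.7] cm [-0.26 -3.2 ]
190 [-96.7  43.3] 19.3 [-100.1   62.3] cm [-0.21 -3.65]
195 [-95.8  39.1] 19.7 [-100.9   58.1] cm [-0.13 -4.07]
200 [-94.5  34.9] 20.3 [-101.4   54. ] cm [-0.04 -4.48]
205 [-92.8  30.9] 21.0 [-101.7   49.9] cm [ 0.08 -4.87]
210 [-90.8  27. ] 21.3 [-101.5   45.4] cm [ 0.26 -5.27]
215 [-88.5  23.3] 21.3 [-100.7   40.8] cm [ 0.5  -5.68]
220 [-85.8  19.9] 21.0 [-99.3  35.9] cm [ 0.8  -6.09]
225 [-82.9  16.6] 20.2 [-97.1  30.9] cm [ 1.18 -6.48]
230 [-79.6  13.7] 19.0 [-94.2  25.9] cm [ 1.63 -6.84]
235 [-76.2  11. ] 17.8 [-90.8  21.3] cm [ 2.12 -7.16]
240 [-72.5   8.7] 16.8 [-87.   17.1] cm [ 2.61 -7.41]
245 [-68.6   6.7] 16.0 [-83.1  13.4] cm [ 3.11 -7.62]
250 [-64.6   5. ] 15.5 [-79.2  10.3] cm [ 3.59 -7.77]
255 [-60.4   3.7] 15.1 [-75.    7.6] cm [ 4.07 -7.88]
260 [-56.2   2.8] 14.8 [-70.8   5.3] cm [ 4.55 -7.94]
265 [-51.9   2.2] 14.6 [-66.4   3.5] cm [ 5.03 -7.96]
270 [-47.5   2. ] 14.6 [-62.1   2. ] cm [ 5.48 -7.94]
```

>>> apply_moves(
  rows=[
    {"slide": [0.05, -0.4, 0.2], "twist": [0, 0, 0], "gripper": 255},
    {"slide": [0.05, -0.8, 0.2], "twist": [0, 0, 0], "gripper": 255},
    {"slide": [-0.1, -1.3, 0.2], "twist": [0, 0, 0], "gripper": 255},
    {"slide": [-0.2, -1.8, 0.2], "twist": [0, 0, 0], "gripper": 255},
    {"slide": [-0.26, -2.27, 0.2], "twist": [0, 0, 0], "gripper": 255},
    {"slide": [-0.28, -2.74, 0.2], "twist": [0, 0, 0], "gripper": 255},
    {"slide": [-0.26, -3.2, 0.2], "twist": [0, 0, 0], "gripper": 255},
    {"slide": [-0.21, -3.65, 0.2], "twist": [0, 0, 0], "gripper": 255},
    {"slide": [-0.13, -4.07, 0.2], "twist": [0, 0, 0], "gripper": 255},
    {"slide": [-0.04, -4.48, 0.2], "twist": [0, 0, 0], "gripper": 255},
    {"slide": [0.08, -4.87, 0.2], "twist": [0, 0, 0], "gripper": 255},
    {"slide": [0.08, -4.87, 0.2], "twist": [0, 0, 0], "gripper": 255},
  ],
)

```text
t: 13.87
ee_pos: [491.7, 382.6, 53.4]
tool_rot: [-0.0, -0.18, 0.984, -0.0]
force: [-0.6, 0.8, 0.1]
finger_gap: 0.8
grasp_force: 0.0
```

```bash
cat > lk.py <<'E'
from h import *
import sys
o=monitor.get_obs();p=todock(o["ee_pos"]);print(o["t"],o["ee_pos"],p,o["force"])
c=cam("wrist"); save(c,sys.argv[1])
for d in finder.place_of("wrist","latch_knob"): v,u=d["at"]; q=todock(to_plane(c,u,v,51)); print(d["score"],(u,v),q, np.degrees(np.arctan2(q[1]-52,q[0]+47.5))%360)
C,S=np.cos(dk[2]),np.sin(dk[2])
for a in range(205,275,5):
    t=np.radians(a); k=np.array([-47.5,52])+50*np.array([np.cos(t),np.sin(t)]); tg=np.array([-np.sin(t),np.cos(t)])
    for d in np.arange(5,40,.1):
        if np.hypot(*np.maximum(np.abs(tg*d)-[8,12.5],0))>=6.5: break
    D=k-tg*d-p; print(a,np.array([(C*D[0]-S*D[1])/10,(S*D[0]+C*D[1])/10]).round(2),end=" ")
E
python3 lk.py w7.png
```

```text
13.8667 [491.66619809 382.64687604  53.42604574] [-100.26010711   50.35343487] [-0.61832093  0.83850245  0.10062336]
0.68 (224.0, 244.3) [-94.727057   33.0028608] 201.91251522421192
205 [-0.12 -0.09] 210 [ 0.06 -0.5 ] 215 [ 0.3  -0.91] 220 [ 0.6  -1.31] 225 [ 0.98 -1.71] 230 [ 1.43 -2.07] 235 [ 1.92 -2.38] 240 [ 2.41 -2.64] 245 [ 2.91 -2.84] 250 [ 3.39 -3.  ] 255 [ 3.88 -3.1 ] 260 [ 4.36 -3.16] 265 [ 4.83 -3.18] 270 [ 5.28 -3.17]
```

View pics/w7.png

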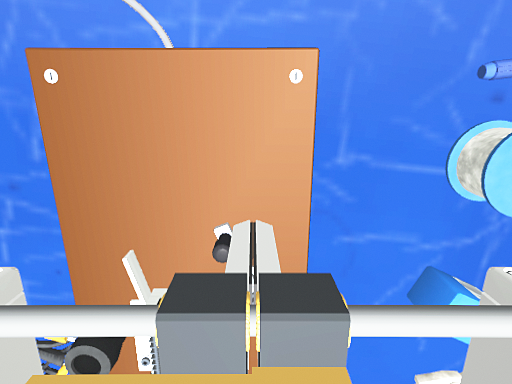

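The knob at (222,247) px is ahead of the closed fingertips, at about 203°, so contact is good. Continuing the arc.

>>> apply_moves(
  rows=[
    {"slide": [0.06, -0.5, 0], "twist": [0, 0, 0], "gripper": 255},
    {"slide": [0.3, -0.9, 0], "twist": [0, 0, 0], "gripper": 255},
    {"slide": [0.6, -1.3, 0], "twist": [0, 0, 0], "gripper": 255},
    {"slide": [0.98, -1.7, 0], "twist": [0, 0, 0], "gripper": 255},
    {"slide": [1.43, -2.07, 0], "twist": [0, 0, 0], "gripper": 255},
    {"slide": [1.92, -2.38, 0], "twist": [0, 0, 0], "gripper": 255},
    {"slide": [2.41, -2.64, 0], "twist": [0, 0, 0], "gripper": 255},
    {"slide": [2.9, -2.84, 0], "twist": [0, 0, 0], "gripper": 255},
    {"slide": [3.39, -3.0, 0], "twist": [0, 0, 0], "gripper": 255},
    {"slide": [3.88, -3.1, 0], "twist": [0, 0, 0], "gripper": 255},
    {"slide": [4.36, -3.16, 0], "twist": [0, 0, 0], "gripper": 255},
    {"slide": [4.36, -3.16, 0], "twist": [0, 0, 0], "gripper": 255},
  ],
)

```text
t: 14.97
ee_pos: [535.8, 351.6, 53.4]
tool_rot: [0.0, -0.181, 0.984, -0.0]
force: [0.1, 0.5, 0.2]
finger_gap: 0.6
grasp_force: 0.0
```

```bash
python3 lk.py w8.png
```

```text
14.9667 [535.83721339 351.56760616  53.3860695 ] [-69.98242813   5.6291488 ] [0.07590126 0.47713854 0.20512143]
205 [-4.53  3.01] 210 [-4.35  2.61] 215 [-4.12  2.2 ] 220 [-3.82  1.8 ] 225 [-3.44  1.4 ] 230 [-2.98  1.04] 235 [-2.5   0.72] 240 [-2.    0.47] 245 [-1.51  0.26] 250 [-1.02  0.11] 255 [-0.54  0.01] 260 [-0.06 -0.06] 265 [ 0.41 -0.08] 270 [ 0.87 -0.06]
```

View pics/w8.png

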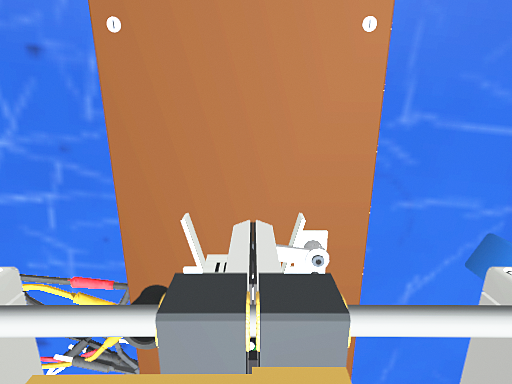

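The latch arm now runs from its pivot (318,262) towards the fingers, with the knob hidden ahead of them. Pushing to the stop until force shows.

>>> apply_moves(
  rows=[
    {"slide": [0.4, -0.05, 0], "twist": [0, 0, 0], "gripper": 255},
    {"slide": [0.8, 0.0, 0], "twist": [0, 0, 0], "gripper": 255},
    {"slide": [1.0, 0.05, 0], "twist": [0, 0, 0], "gripper": 255},
    {"slide": [1.0, 0.05, 0], "twist": [0, 0, 0], "gripper": 255},
  ],
)

```text
t: 15.4
ee_pos: [543.8, 352.1, 53.2]
tool_rot: [-0.002, -0.181, 0.984, -0.0]
force: [-12.6, -4.5, 7.1]
finger_gap: 0.4
grasp_force: 6.6
```

>>> apply_moves(
  rows=[
    {"slide": [0.14, 0.05, 0], "twist": [0, 0, 0], "gripper": 255},
    {"slide": [0.14, 0.05, 0], "twist": [0, 0, 0], "gripper": 255},
  ],
)

```text
t: 15.57
ee_pos: [544.2, 352.2, 53.1]
tool_rot: [-0.003, -0.181, 0.983, -0.001]
force: [-19.8, -6.6, 11.0]
finger_gap: 0.5
grasp_force: 10.7
```

Rigid stop at the expected shut position. Retreating straight back, then up.

>>> apply_moves(
  rows=[
    {"slide": [-0.6, -0.2, 0], "twist": [0, 0, 0], "gripper": 255},
    {"slide": [-1.9, -0.7, 0], "twist": [0, 0, 0], "gripper": 255},
    {"slide": [-3.7, -1.4, 0.5], "twist": [0, 0, 0], "gripper": 255},
    {"slide": [-5.5, -2, 3], "twist": [0, 0, 0], "gripper": 255},
    {"slide": [-7.5, -2, 6], "twist": [0, 0, 0], "gripper": 255},
    {"slide": [-9, -1, 9.5], "twist": [0, 0, 0], "gripper": 255},
    {"slide": [-11, 0.5, 13], "twist": [0, 0, 0], "gripper": 255},
    {"slide": [-13, 2, 16.5], "twist": [0, 0, 0], "gripper": 255},
    {"slide": [-15, 3.5, 19.5], "twist": [0, 0, 0], "gripper": 255},
    {"slide": [-15, 3.5, 22.5], "twist": [0, 0, 0], "gripper": 255},
    {"slide": [-15, 3.5, 25], "twist": [0, 0, 0], "gripper": 255},
    {"slide": [-15, 3.5, 25], "twist": [0, 0, 0], "gripper": 255},
  ],
)

```text
t: 16.57
ee_pos: [397.0, 388.9, 309.2]
tool_rot: [0.004, -0.181, 0.983, 0.002]
force: [0.4, 0.4, 1.0]
finger_gap: 0.5
grasp_force: 0.0
```

```bash
python3 - <<'E'
from h import *
o=monitor.get_obs();print(o["t"],o["ee_pos"],o["force"])
ims=[]
for n in("wrist","top"):
    c=cam(n); u,v=proj(c,[*toworld(-20,0),40]).astype(int); h=60 if n=="wrist" else 40
    im=c["img"][v-h:v+h,u-h:u+h]; I=cv2.resize(im,(400,400),interpolation=cv2.INTER_CUBIC); s=400/(2*h)
    for P in([-40,28,48],[-40,-28,48],[-47.5,2,63]):
        q=(proj(c,[*toworld(*P[:2]),P[2]])-[u-h,v-h])*s+s/2; cv2.circle(I,tuple(q.astype(int)),4,(255,0,0),1)
    ims.append(I)
    for d in finder.place_of(n,"latch_knob"):
        v,u=d["at"]; q=todock(to_plane(c,u,v,51)); print(n,d["score"],q)
cv2.imwrite("pics/c9.png",np.hstack(ims)[:,:,::-1])
E
```

```text
16.5667 [396.95580546 388.85580175 309.15614594] [0.39182921 0.43423657 0.99468867]
wrist 0.86 [-44.03230913   4.8616964 ]
top 0.53 [-47.40698182  -0.98082207]
```

View pics/c9.png

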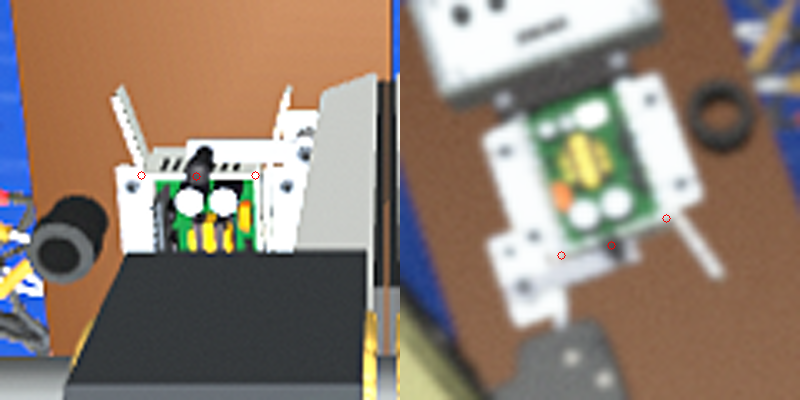

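The latch lies across the tail with its knob at the predicted shut spot (top (612,246)). The module is home and the loupe hasn't been disturbed. Handing in.

```bash
python3 -c "
from h import *
print(order.sign_off())"
```

```text
the job is handed in; nothing more can be done
None
```

The module was pushed home against a rigid stop, then the latch was pushed round to its shut stop behind it; the final pictures matched both target positions, and the job was handed in at about 16.7 s.

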